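Shut and lock the battery bay of an effects unit

ROBOT

A 7-joint arm with a two-finger parallel gripper is mounted at the origin on the work surface. World frame = base frame: x ahead of the robot, y to its left, z up, the work surface at z = 0. Lengths are in m, angles in rad, forces in N, time in s.
With the tool pointing down it reaches from about 0.4 to 0.9 m from the base axis. Payload 5.6 kg.
Tool frame: the origin (TCP) lies midway between the tips of the shut fingers; the grasp point (between the pads) lies 19 mm behind it; y points along the fingers, z is the direction in which the jaws open and shut, and the axes are right-handed (so a half turn about y gives the same grasp; the last joint's range is limited). The gripper opens to 92 mm and grips with 3 to 60 N. Pads are 20 mm wide; open, the fingers measure 128 mm over their backs; the gripper's body (75 mm by 189 mm) begins 69 mm behind the grasp point.
Start: joints at [-1.329, 0.468, -0.012, 1.603, 0.006, 1.071, -0.056], TCP at [0.183, 0.624, 0.215] pointing down, gripper open.
Joint ranges: [-2.53, 2.53], [-0.31, 2.02], [-1.57, 1.55], [0.28, 2.44], [-1.29, 4.43], [0.15, 1.84], [-2.92, 2.92]. Speed limits (rad/s): [2.57, 2.57, 3.14, 3.14, 3.14, 3.14, 3.14].

INTERFACE

Orientations are given as a 3x3 rotation matrix whose columns are the frame's x, y, z axes.
In Python, from station import env, effector, solver, viewer, workorder, search_frame, tip_of gives the robot as it stands. Calls block until the motion is done:
- env.reach(position, orientation): joint-space move of the TCP to a pose.
- env.movel(position, frame=None, rate=0.15): straight line of the TCP; frame=None keeps the orientation; rate is the mean speed in m/s.
- env.goto_joints(angles): joint-space move.
- effector.release() and effector.grasp(squeeze=None): open the fingers fully, or close them until they stop; squeeze is the grip in N (None keeps the last).
- env.pause(seconds).
- solver.inverse_kinematics(position, orientation): joint angles nearest the present ones, or None.
- env.sense(): the state.
- viewer.read_camera(name): name is "scene" or "top"; returns (picture, depth): 400x640x3 uint8, red, green, blue; 400x640 float32, m along the optical axis (not along the pixel's ray), 0 where there is no reading.
- viewer.camera_info(name): a dict with "intrinsics" (3x3 intrinsics, pixels), "dist_coeffs" ([k1, k2, p1, p2, k3] as OpenCV has them; the pictures are not rectified), "eye" and "rotation" of the camera in the world. Camera axes: x right, y up, looking along -z (the intrinsics and any distortion apply to the point x, -y, -z); pixel columns grow to the right and rows downward; lengths in m; the calibration is good to about 2 mm. A picture is of the moment at which its call begins. camera_info takes no time and is no camera call.
A pose or a line that the arm cannot do raises env.PlanningError and nothing moves.
- workorder.finish_job(): hands the job in, once; it reports no verdict.
Trained networks look in the newest picture that a camera, given by its name, has taken for a name from the list of things; names that differ only in an ending like _2 or _b are one class to them, and where a whole thing is asked for, a point or a joint stands for the part that bears it (a point fixed in the world has none). Each returns a list of dicts, best first, with "score" (0 to 1); they miss things now and then, are a little off and sometimes report something else, mostly with a low value. They report only what shows in the picture. A call takes as long as a camera call.
- search_frame(camera, name): "at" ([x, y, z] in m, in world coordinates, good to about 4 mm: the middle of the surface that is visible of it).
- tip_of(camera, name): "at" ([x, y, z] in m, in world coordinates, good to about 4 mm: a listed point, or the origin of a listed thing).
The state is a dict: "t": time; "joint_positions": joint angles; "joint_velocities": joint speeds; "tau": joint torques, N m; "ee_pos": TCP position; "tcp_rot": TCP orientation; "wrist_force": force on the tool from outside, world axes, zero at the start; "moment": the same for the moment, N m; "gripper_width": finger opening in m.
Only numpy, scipy, OpenCV 4.12 (cv2) and the standard library are available. Lean on these libraries where they do the work, as an engineer would, in place of code of your own. Each camera call takes 0.05 s, during which the arm holds its last target.

TASK

Shut the battery lid of the effects unit. Then take the orange key from its wooden stand, put its blade in the slot of the lid's lock and turn the lock a quarter turn clockwise until it stops, and finally put the key back in its stand, upright and fully down, and let go. Leave the tape roll, the jar and the small pedal where they are.

Things in the scene. Friction and masses are not known exactly. Their poses are not given: they have to be found in the camera images.
- unit: Dark green effects unit, fixed to the table, 130 (its x) x 210 (its y) x 55 mm high; origin at the centre of its underside. The open battery bay (two copper-coloured cells inside) covers its y from -105 to +25 mm; the rest (+y side) is a closed control block with four cream knobs up to 69 mm high. Its -x side roughly faces the robot.
- lid_hinge (a point): Middle of the lid's hinge line, fixed on the unit at its (+60, -40, 55) mm; the hinge line runs along the unit's y, at the bay's far (+x) edge.
- lid (a joint): Lid angle in rad: 0 = shut, lying flat on the bay; grows as the free edge (the -x one) rises; at most 1.5. Stiff: it stays where it is left; pushing it shut takes about 4 N near the free edge.
- lid_edge (a point): Middle of the lid's free edge on its outer face, 120 mm from the hinge; x from free edge to hinge, y along the hinge, z out of the face. Lid: aluminium, 120 x 126 x 6 mm, 0.25 kg; shut, its top is 61 mm above the table. The lock's round black boss, 50 mm across and 10 mm proud, is centred 56 mm from the hinge, midway along y.
- cam_slot (a point): Centre of the mouth of the lock's slot, turning with the brass lock rotor (36 mm across) in the boss. x runs along the slot, z out of the lid. Slot 27 mm long, 6.5 mm wide (edges chamfered 2 mm more each side), 9 mm deep. With the lid shut the mouth is 71 mm above the table.
- cam (a joint): Lock rotor angle in rad: 0 = unlocked, slot along the unit's x; grows clockwise seen from above; stops at 1.571 = locked, slot along the unit's y, pointing at the two red marks on the lid. Stays where it is left; takes 0.08 N m to turn.
- key: The key, 77 mm long, 0.11 kg, upright in its stand. Origin at the middle of the blade's lower tip, z up. From the tip up: flat steel blade 24 (its x) x 4 (its y) x 15 mm (lowest 4 mm narrowed to 20 x 2.6), shank 12 mm across up to 30 mm, black flange 44 x 30 mm from 30 to 35 mm, flat orange handle 40 (x) x 16 (y) mm from 35 to 77 mm.
- key_tip (a point): Middle of the key blade's lower tip (the key's origin); axes as the key's. The blade has about 0.12 rad of play in the lock's slot either way, and fits either way round.
- stand: Fixed light wooden block 100 (x) x 80 (y) x 40 mm high; origin at the centre of its underside.
- stand_pocket (a point): Centre of the mouth of the pocket through the stand, at its top, 40 mm above the table. Pocket 32 (stand x) x 20 mm (stand y), chamfered. The key hangs in it by its flange, blade along the stand's x within about 0.25 rad, tip 30 mm below the mouth.
- tape: Roll of silver tape lying flat, 104 mm across, 50 mm high; bystander. Origin under its centre.
- jar: Glass jar with yellow cap, 68 mm across, 75 mm high; bystander. Origin under its centre.
- small_pedal: Plum-coloured small pedal, 115 x 68 x 52 mm; bystander. Origin under its centre.

How it is judged:
By the outcome, as a careful person would: the job done as asked, in the order asked, and still so for the second after the job is handed in, with the robot touching nothing.
It also fails if it takes over 58 s, if anything falls off the work surface, if the arm or the gripper's body presses on something with over 40 N, if the wrist force passes 120 N, or if a joint passes its speed limit or range.

## Working session

There is one attempt and no reset: what is moved stays moved. The work goes in short steps, each a Python script; the robot and the scene stay as the last script left them, time stands still between calls to the robot, and variables do not carry over. Pictures are saved under pics/ and viewed, and the job is handed in when it is done.

```bash
ls; mkdir -p pics
python3 - <<'E'
from station import env, effector, solver, viewer, workorder, search_frame, tip_of
import cv2, numpy as np
for c in ["scene","top"]:
    im,d=viewer.read_camera(c)
    cv2.imwrite(f"pics/{c}0.png",im[:,:,::-1]); np.save(f"pics/{c}0d.npy",d)
    i=viewer.camera_info(c); print(c,i)
    for n in ["unit","lid_hinge","lid_edge","cam_slot","key","key_tip","stand","stand_pocket","tape","jar","small_pedal"]:
        r=tip_of(c,n); print(n,[(np.round(x["at"],4).tolist(),round(x["score"],2)) for x in r[:2]])
s=env.sense(); print(s)
E
```

```text
pics
scene {'intrinsics': array([[431.63948122,   0.        , 322.50108558],
       [  0.        , 431.63948122, 199.30091581],
       [  0.        ,   0.        ,   1.        ]]), 'dist_coeffs': array([-0.03486251,  0.        ,  0.        ,  0.        ,  0.        ]), 'eye': array([ 0.85863085, -0.47887756,  0.83598531]), 'rotation': array([[ 0.86196677, -0.41100507,  0.29679643],
       [ 0.50689683,  0.70830246, -0.49128731],
       [-0.00830007,  0.57391851,  0.81887035]])}
unit [([0.574, 0.1982, 0.0021], 0.84)]
lid_hinge [([0.6375, 0.1718, 0.0556], 0.83)]
lid_edge [([0.5903, 0.1667, 0.165], 0.87)]
cam_slot [([0.6331, 0.1666, 0.1125], 0.51)]
key [([0.511, -0.1809, 0.0098], 0.86), ([0.5232, -0.1854, 0.0383], 0.46)]
key_tip [([0.5158, -0.1851, 0.0088], 0.75)]
stand [([0.5206, -0.184, -0.002], 0.63)]
stand_pocket [([0.5231, -0.1858, 0.0356], 0.95)]
tape []
jar [([0.388, -0.0161, 0.0018], 0.7), ([0.7654, -0.1216, -0.0023], 0.34)]
small_pedal [([0.7648, -0.1237, 0.0021], 0.86)]
top {'intrinsics': array([[446.58521345,   0.        , 315.593874  ],
       [  0.        , 446.58521345, 19
[... 926 characters left out ...]
07142244, -0.05630208]), 'joint_velocities': array([ 0.00123145, -0.00030784, -0.00014646,  0.00173785, -0.00230276,
        0.00021948,  0.00072511]), 'tau': array([ 1.17128611e-04, -5.20401371e+01, -1.29296453e-02, -2.44044703e+01,
       -5.68185048e-02,  1.10571866e-02,  9.07056318e-06]), 'ee_pos': array([0.18265897, 0.62379833, 0.21457664]), 'tcp_rot': array([[ 9.59708329e-01,  5.25442694e-05,  2.80998079e-01],
       [-2.80998078e-01, -3.67997799e-05,  9.59708330e-01],
       [ 6.07678406e-05, -9.99999998e-01, -2.05522166e-05]]), 'wrist_force': array([ 0.0265511 , -0.90926478, -0.3465399 ]), 'moment': array([-0.04189807,  0.00069467, -0.0139756 ]), 'gripper_width': 0.09162077895225114}
```

View pics/scene0.png

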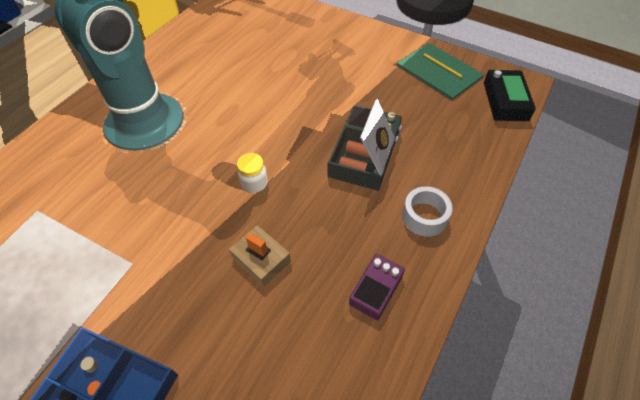

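View pics/top0.png

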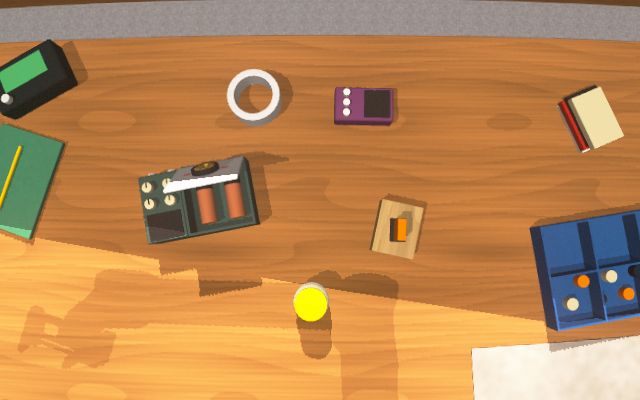

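The pictures show the unit at top px (200,200), with its lid open about 1.2 rad. The stand and key are at (398,228), the jar at (311,302), the tape at (253,97) and the pedal at (364,106). Next I'll get yaw angles from the depth clouds.

```bash
cat > h.py <<'E'
import numpy as np, cv2
from station import env, effector, solver, viewer, workorder, search_frame, tip_of
def cloud(cam,d):
    i=viewer.camera_info(cam); K=i["intrinsics"]; h,w=d.shape
    u,v=np.meshgrid(np.arange(w),np.arange(h))
    p=cv2.undistortPoints(np.stack([u,v],-1).reshape(-1,1,2).astype(np.float64),K,i["dist_coeffs"]).reshape(h,w,2)
    P=np.stack([p[...,0]*d,-p[...,1]*d,-d],-1)
    W=P@i["rotation"].T+i["eye"]; W[d<=0]=np.nan
    return W
def proj(cam,X):
    i=viewer.camera_info(cam); X=np.atleast_2d(X)
    p=(X-i["eye"])@i["rotation"]; p=p*[1,-1,-1]
    return cv2.projectPoints(p,np.zeros(3),np.zeros(3),i["intrinsics"],i["dist_coeffs"])[0].reshape(-1,2)
E
python3 - <<'E'
from h import *
for c in ["top","scene"]:
    d=np.load(f"pics/{c}0d.npy"); W=cloud(c,d); im=cv2.imread(f"pics/{c}0.png").astype(int)
    x,y,z=W[...,0],W[...,1],W[...,2]
    def rect(m,n):
        p=W[m][:,:2].astype(np.float32)
        if len(p)<5: print(n,'few');return
        (cx,cy),(w,h),a=cv2.minAreaRect(p); print(c,n,len(p),np.round([cx,cy,w,h],4),round(a,1),"z",np.nanmedian(z[m]))
    near=(abs(x-.52)<.08)&(abs(y+.184)<.08)
    rect(near&(z>.035)&(z<.043),"standtop")
    rect(near&(z>.060)&(z<.1),"handle")
    rect(near&(z>.080)&(z<.1),"handletop")
    hsv=cv2.cvtColor(im.astype(np.uint8),cv2.COLOR_BGR2HSV)
    rect(near&(hsv[...,0]>5)&(hsv[...,0]<14)&(hsv[...,1]>200)&(hsv[...,2]>150)&(z>.05),"orange")
    nu=(abs(x-.575)<.13)&(abs(y-.198)<.14)
    rect(nu&(z>.02)&(z<.058),"unit")
    # lid plane
    m=nu&(z>.08)&(z<.2)
    p=W[m]; print("hi pts",len(p),np.round(p.min(0),3),np.round(p.max(0),3))
    # table z
    m=(abs(x-.45)<.05)&(abs(y-.0+.1)<.04); print("table",np.nanmedian(z[m]))
im=cv2.imread("pics/top0.png"); a=cv2.resize(im[140:260,120:280],None,fx=5,fy=5,interpolation=cv2.INTER_CUBIC); cv2.imwrite("pics/cu.png",a)
b=cv2.resize(im[190:265,360:440],None,fx=7,fy=7,interpolation=cv2.INTER_CUBIC); cv2.imwrite("pics/ck.png",b)
E
```

```text
top standtop 1823 [ 0.522  -0.1843  0.0816  0.1004] 77.5 z 0.04019660772190636
top handle 256 [ 0.52   -0.1839  0.0165  0.04  ] 87.6 z 0.08650831320728047
top handletop 214 [ 0.52   -0.184   0.0163  0.0398] 88.2 z 0.08689268982401316
top orange 8 [ 0.5184 -0.177   0.0387  0.0076] 11.8 z 0.0844376113324567
top unit 4213 [0.5763 0.1993 0.1354 0.2105] 11.4 z 0.05368622801714951
hi pts 1413 [0.577 0.1   0.08 ] [0.648 0.231 0.168]
table 0.0002590442184252084
scene standtop 1177 [ 0.522  -0.1818  0.0815  0.1019] 77.7 z 0.041032448906749064
scene handle 258 [ 0.5202 -0.182   0.0171  0.0414] 86.7 z 0.08628418047746067
scene handletop 167 [ 0.5204 -0.1821  0.0168  0.04  ] 87.5 z 0.08784264199469316
scene orange 16 [ 0.5216 -0.1833  0.0116  0.033 ] 85.2 z 0.08801169346847731
scene unit 2004 [0.5783 0.2011 0.1361 0.2155] 10.6 z 0.039898496502351666
hi pts 1184 [0.578 0.101 0.08 ] [0.649 0.234 0.168]
table 0.0013895422947125535
```

Run:
```python
import cv2
im=cv2.imread("pics/scene0.png"); cv2.imwrite("pics/cs.png",cv2.resize(im[90:200,310:420],None,fx=5,fy=5,interpolation=cv2.INTER_CUBIC))
```

```text
(no output)
```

View pics/cu.png

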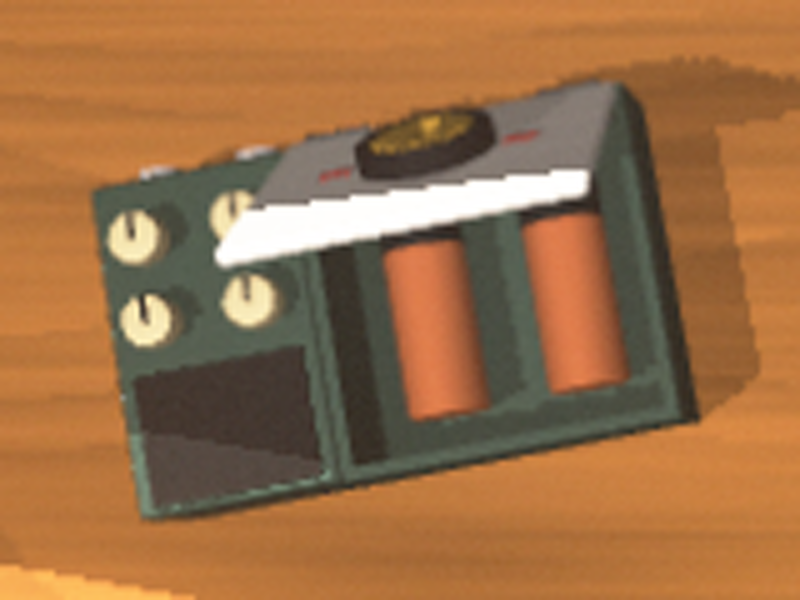

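View pics/ck.png

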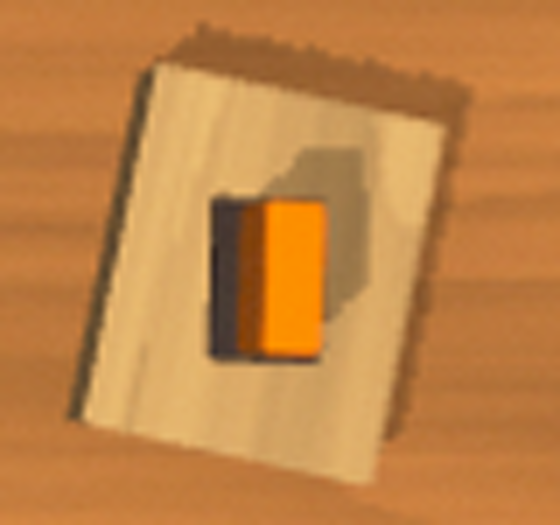

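View pics/cs.png

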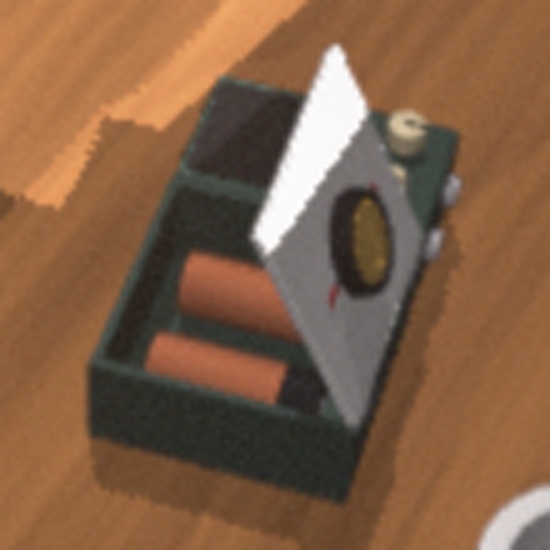

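The clouds put the unit at yaw ≈ 11.2°, the lid at ≈ 1.11 rad, the stand at (0.522, -0.183) with yaw ≈ -12.5°, and the key at yaw ≈ -2°. I'll shut the lid first, pushing with closed fingers along the arc.

```bash
cat >> h.py <<'E'
def R(a): # jaw heading
    z=np.array([np.cos(a),np.sin(a),0]); y=np.array([0,0,-1.]); return np.stack([np.cross(y,z),y,z],1)
def st(tag=""):
    s=env.sense(); print(tag,"t%.2f"%s["t"],"p",np.round(s["ee_pos"],4),"F",np.round(s["wrist_force"],1),"M",np.round(s["moment"],2),"w%.4f"%s["gripper_width"],"yaw%.3f"%np.arctan2(s["tcp_rot"][1,2],s["tcp_rot"][0,2])); return s
UY=np.radians(11.2)
E
python3 - <<'E'
from h import *
ux=np.array([np.cos(UY),np.sin(UY),0]); H=np.array([.640,.172,.055]); ez=np.array([0,0,1.])
r=.108
def P(th,h): return H+ux*(-r*np.cos(th)+h*np.sin(th)+.010)+ez*(r*np.sin(th)+h*np.cos(th))
A=R(UY+np.pi/2)
p0=P(1.11,.034); up=p0.copy(); up[2]=.30
effector.grasp(5); st("closed")
env.reach(up,A); st("up")
env.movel(p0,A,rate=.2); st("p0")
for th in [1.1,.9,.7,.5,.3,.15,.05]:
    env.movel(P(th,.006),A,rate=.12); st(th)
for z in [.061,.0595,.058]:
    p=P(0,.006); p[2]=z; env.movel(p,A,rate=.05); s=st(z)
    if abs(s["wrist_force"][2])>10: break
im,d=viewer.read_camera("top"); cv2.imwrite("pics/t1.png",im[:,:,::-1])
E
```

```text
closed t2.54 p [0.1827 0.6238 0.2146] F [0.3 0.5 0.7] M [-0.    0.01 -0.04] w0.0002 yaw1.286
up t4.84 p [0.6321 0.1719 0.2998] F [-0.3 -0.4 -0.1] M [ 0.06 -0.01  0.02] w0.0005 yaw1.768
p0 t5.66 p [0.6334 0.1709 0.168 ] F [-0.5  0.3 -0.1] M [ 0.03 -0.09 -0.  ] w0.0004 yaw1.767
1.1 t6.05 p [0.6078 0.1658 0.1554] F [-0.2  1.   0.9] M [0.03 0.02 0.01] w0.0002 yaw1.766
0.9 t6.38 p [0.5891 0.162  0.1438] F [-0.1 -0.4  0.9] M [ 0.05 -0.01  0.01] w0.0006 yaw1.766
0.7 t6.72 p [0.5728 0.1587 0.1292] F [ 0.4 -0.7 -0.6] M [ 0.07 -0.   -0.02] w0.0005 yaw1.766
0.5 t7.05 p [0.5598 0.1561 0.1121] F [0.1 0.2 0.9] M [0.07 0.03 0.03] w0.0008 yaw1.766
0.3 t7.38 p [0.5505 0.1542 0.0927] F [-0.2  0.5 -0.2] M [ 0.06  0.08 -0.01] w0.0005 yaw1.766
0.15 t7.67 p [0.5459 0.1534 0.0771] F [ 0.2 -0.3  0.4] M [0.06 0.03 0.  ] w0.0002 yaw1.766
0.05 t7.92 p [0.5442 0.153  0.0664] F [ 0.2  0.1 -0. ] M [ 0.04 -0.01  0.04] w0.0005 yaw1.766
0.061 t8.18 p [0.5447 0.1532 0.0614] F [0.5 0.2 1.4] M [ 0.14 -0.16 -0.01] w0.0007 yaw1.766
0.0595 t8.43 p [0.5447 0.1532 0.0613] F [-2.6 -1.1 13. ] M [-0.19  0.71 -0.03] w0.0005 yaw1.766
```

Run:
```python
from h import *
s=env.sense(); p=s["ee_pos"].copy(); p[2]=.25; env.movel(p,rate=.25)
# move aside toward stand at height
effector.release()
env.reach([.52,-.183,.20],R(np.radians(88))); st()
for c in ["top","scene"]:
    im,d=viewer.read_camera(c); cv2.imwrite(f"pics/{c}2.png",im[:,:,::-1]); np.save(f"pics/{c}2d.npy",d)
    for n in ["unit","lid_edge","lid_hinge","cam_slot"]:
        print(c,n,[(np.round(x["at"],4).tolist(),round(x["score"],2)) for x in tip_of(c,n)[:2]])
    W=cloud(c,d); x,y,z=W[...,0],W[...,1],W[...,2]
    nu=(abs(x-.575)<.13)&(abs(y-.198)<.14)
    m=nu&(z>.067)&(z<.08); mm=m&((x-.588)**2+(y-.16)**2<.04**2)
    p=W[mm][:,:2].astype(np.float32); print(len(p),"boss",cv2.minAreaRect(p),cv2.minEnclosingCircle(p), np.median(z[mm]))
    g=nu&(z>.057)&(z<.065); print("lid",cv2.minAreaRect(W[g][:,:2].astype(np.float32)))
    hsv=cv2.cvtColor(im,cv2.COLOR_RGB2HSV)
    for nm,mk in [("brass",(hsv[...,0]>15)&(hsv[...,0]<32)&(hsv[...,1]>120)&(hsv[...,2]>60)),("red",((hsv[...,0]<8)|(hsv[...,0]>172))&(hsv[...,1]>120))]:
        k=mk&nu&(z>.055)&((x-.588)**2+(y-.16)**2<.06**2)
        if k.sum()>3: print(nm,k.sum(),np.round(W[k].mean(0),4),cv2.minAreaRect(W[k][:,:2].astype(np.float32)))
    q=proj(c,[.588,.16,.07])[0].astype(int)
    cv2.imwrite(f"pics/{c}2c.png",cv2.resize(im[q[1]-45:q[1]+45,q[0]-60:q[0]+60,::-1],None,fx=6,fy=6,interpolation=cv2.INTER_CUBIC)); print(q)
```

```text
t12.04 p [ 0.5209 -0.1812  0.2001] F [1.1 0.8 0.7] M [ 0.01 -0.    0.01] w0.0921 yaw1.539
top unit [([0.5748, 0.1978, 0.0027], 0.86)]
top lid_edge [([0.5235, 0.146, 0.0573], 0.62)]
top lid_hinge [([0.64, 0.1766, 0.0509], 0.73)]
top cam_slot [([0.5887, 0.1626, 0.069], 0.71)]
478 boss ((0.5858506560325623, 0.15999165177345276), (0.04779210686683655, 0.047237250953912735), 44.892356872558594) ((0.5861114859580994, 0.1603093445301056), 0.02471257746219635) 0.07071751165775902
lid ((0.5754197835922241, 0.19744738936424255), (0.1318144053220749, 0.2073267251253128), 11.732447624206543)
brass 291 [0.5857 0.1604 0.0701] ((0.5857530832290649, 0.16091158986091614), (0.03600125014781952, 0.037960734218358994), 85.13520812988281)
red 14 [0.5859 0.16   0.0611] ((0.5858864188194275, 0.16010624170303345), (0.002791693201288581, 0.07749909907579422), 11.009814262390137)
[213 191]
scene unit [([0.6399, 0.1729, 0.0583], 0.65), ([0.5774, 0.2008, -0.0016], 0.64)]
scene lid_edge [([0.5243, 0.1543, 0.0607], 0.65), ([0.5136, -0.1832, 0.0108], 0.58)]
scene lid_hinge [([0.6433, 0.1692, 0.0587], 0.66)]
scene cam_slot [([0.5865, 0.159, 0.0726], 0.43)]
265 boss ((0.5883495807647705, 0.16188296675682068), (0.05021252855658531, 0.04832715168595314), 82.73429107666016) ((0.588314950466156, 0.1625356674194336), 0.02637505903840065) 0.07166697555004531
lid ((0.5766944885253906, 0.1988489031791687), (0.13046975433826447, 0.20902787148952484), 11.205846786499023)
brass 152 [0.5863 0.1635 0.0709] ((0.5868813395500183, 0.16241925954818726), (0.03575277701020241, 0.0365385040640831), 25.689985275268555)
[363 146]
```

View pics/top2c.png

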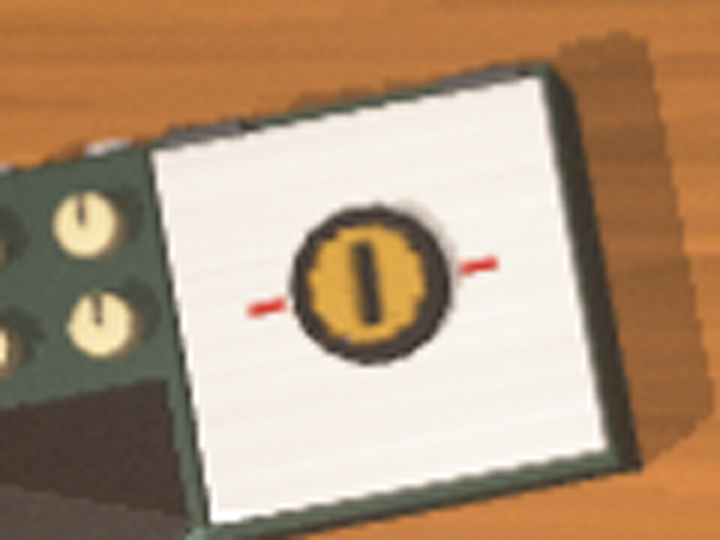

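View pics/scene2c.png

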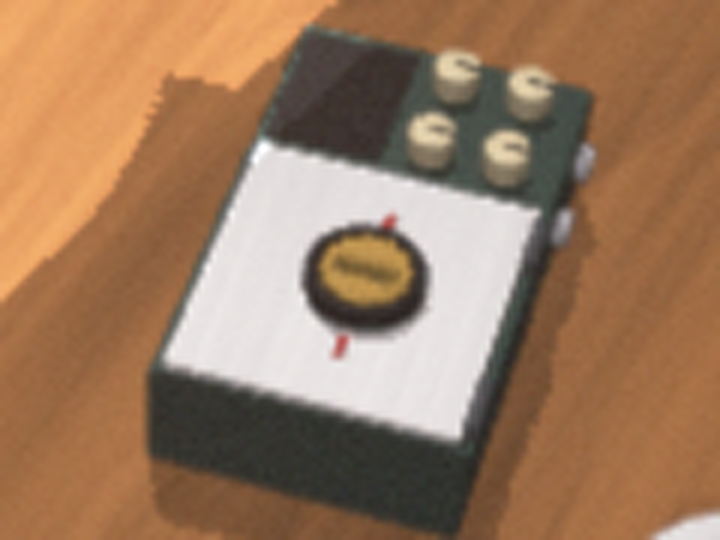

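The top view shows the lid flat. The slot at crop (367,283) points along the unit's x, and the red marks are clear of it. Next is the key.

Run:
```python
from h import *
A=R(np.radians(88))
K=np.array([.5202,-.183,0])
env.movel(K+[0,0,.052],A,rate=.15); env.pause(.2); st("down")
effector.grasp(40); st("grip")
env.movel(K+[0,0,.15],A,rate=.12); env.pause(.2); st("lift")
for c in ["top","scene"]:
    im,d=viewer.read_camera(c); cv2.imwrite(f"pics/{c}3.png",im[:,:,::-1]); np.save(f"pics/{c}3d.npy",d)
    for n in ["key","key_tip"]: print(c,n,[(np.round(x["at"],4).tolist(),round(x["score"],2)) for x in tip_of(c,n)[:2]])
    q=proj(c,[.52,-.183,.13])[0].astype(int)
    cv2.imwrite(f"pics/{c}3c.png",cv2.resize(im[q[1]-50:q[1]+50,q[0]-60:q[0]+60,::-1],None,fx=6,fy=6,interpolation=cv2.INTER_CUBIC)); print(q)
```

```text
down t13.88 p [ 0.5208 -0.1831  0.0528] F [ 0.   0.5 -0.2] M [ 0.02 -0.05 -0.  ] w0.0920 yaw1.536
grip t15.01 p [ 0.5202 -0.183   0.052 ] F [ 0.3 -0.2  0.1] M [0.04 0.02 0.  ] w0.0157 yaw1.536
lift t16.18 p [ 0.5197 -0.1829  0.1492] F [-0.3 -0.1 -1.9] M [ 0.   -0.07  0.02] w0.0160 yaw1.536
top key [([0.5738, 0.1999, 0.0022], 0.23)]
top key_tip []
[405 228]
scene key [([0.5149, -0.1839, 0.1069], 0.63), ([0.7629, -0.1209, 0.0009], 0.47)]
scene key_tip [([0.5189, -0.1837, 0.1095], 0.78)]
[251 228]
```

View pics/scene3c.png

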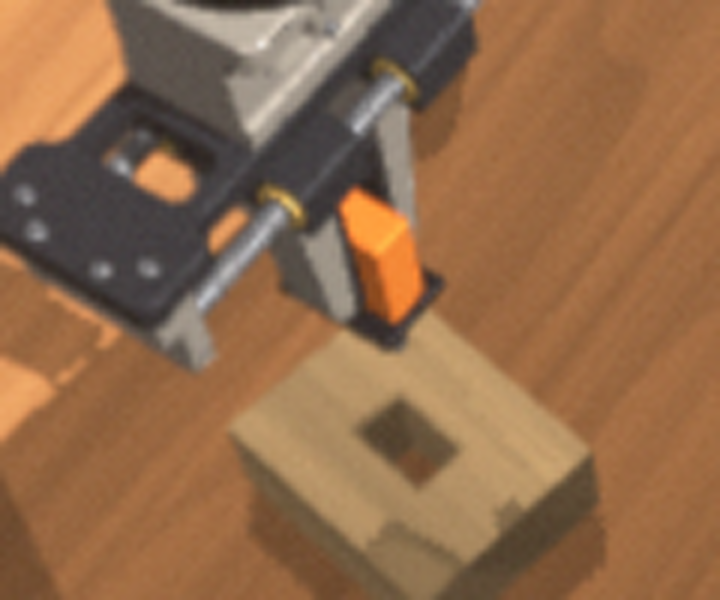

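View pics/top3c.png

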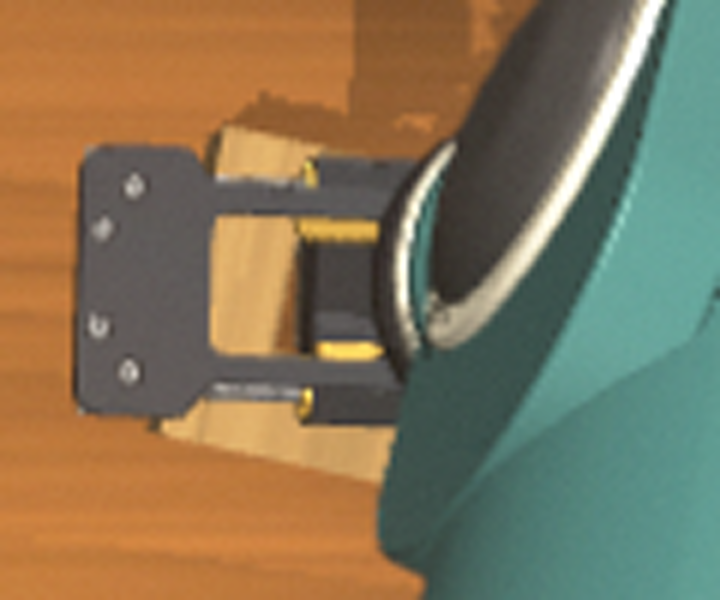

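The scene crop shows the key held upright by the pads at (390,255), about square in the hand, above the empty pocket at (408,443). I'll take it over the slot.

Run:
```python
from h import *
A=R(UY+np.pi/2); S=np.array([.5865,.1612,0])
env.movel(np.array([.5202,-.183,.18]),R(np.radians(88)),rate=.2)
env.reach(S+[0,0,.17],A)
env.movel(S+[0,0,.128],A,rate=.1); env.pause(.2); st("above")
for c in ["scene"]:
    im,d=viewer.read_camera(c); cv2.imwrite(f"pics/{c}4.png",im[:,:,::-1]); np.save(f"pics/{c}4d.npy",d)
    for n in ["key","key_tip","cam_slot"]: print(c,n,[(np.round(x["at"],4).tolist(),round(x["score"],2)) for x in tip_of(c,n)[:2]])
    q=proj(c,S+[0,0,.09])[0].astype(int)
    cv2.imwrite(f"pics/{c}4c.png",cv2.resize(im[q[1]-50:q[1]+50,q[0]-60:q[0]+60,::-1],None,fx=6,fy=6,interpolation=cv2.INTER_CUBIC)); print(q)
```

```text
above t18.86 p [0.587  0.1613 0.1288] F [ 0.5  0.  -0.6] M [0.1  0.02 0.  ] w0.0158 yaw1.766
scene key []
scene key_tip [([0.5844, 0.16, 0.0848], 0.71)]
scene cam_slot [([0.5858, 0.1584, 0.0699], 0.65)]
[363 140]
```

View pics/scene4c.png

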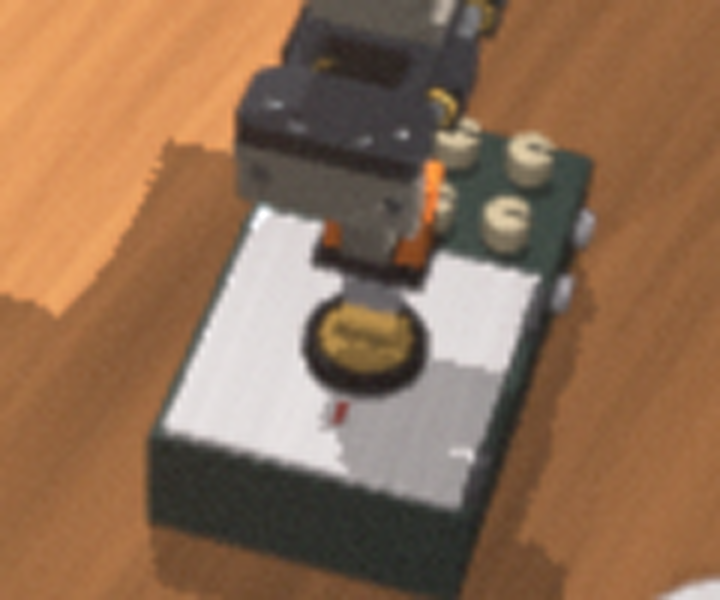

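The blade (373,293) sits above the slot (365,333) and runs parallel to it. I'll descend with a force watch.

Run:
```python
from h import *
A=R(UY+np.pi/2); S=np.array([.5865,.1612,0])
for z in [.116,.113,.110,.107,.1055,.104,.103]:
    env.movel(S+[0,0,z],A,rate=.04); s=st(z)
    if s["wrist_force"][2]>15: break
print(proj("scene",S+[0,0,.071]),proj("scene",S+[0,0,.086]))
im,d=viewer.read_camera("scene"); cv2.imwrite("pics/s5.png",cv2.resize(im[90:190,303:423,::-1],None,fx=6,fy=6,interpolation=cv2.INTER_CUBIC))
```

```text
0.116 t19.51 p [0.5863 0.1611 0.1155] F [ 0.3  0.4 -1.1] M [ 0.02 -0.02 -0.03] w0.0156 yaw1.766
0.113 t19.76 p [0.5864 0.1612 0.1129] F [-0.4 -0.7 -0.6] M [ 0.01  0.02 -0.06] w0.0156 yaw1.766
0.11 t20.01 p [0.5863 0.1612 0.1098] F [ 0.4 -0.  -0.7] M [ 0.04  0.   -0.01] w0.0156 yaw1.766
0.107 t20.26 p [0.5863 0.1611 0.1067] F [-0.2  0.6 -1.1] M [ 0.02 -0.02 -0.02] w0.0156 yaw1.766
0.1055 t20.51 p [0.5865 0.1612 0.1054] F [-0.2 -0.9 -0.9] M [ 0.   -0.04  0.05] w0.0161 yaw1.766
0.104 t20.76 p [0.5865 0.1612 0.104 ] F [ 0.2  0.1 -0.7] M [ 0.03 -0.08  0.  ] w0.0158 yaw1.766
0.103 t21.01 p [0.5866 0.1612 0.1038] F [-2.3 -1.   5.1] M [-0.12  0.47 -0.02] w0.0161 yaw1.766
[[363.1253137  146.03731955]] [[363.56250295 141.71642734]]
```

View pics/s5.png

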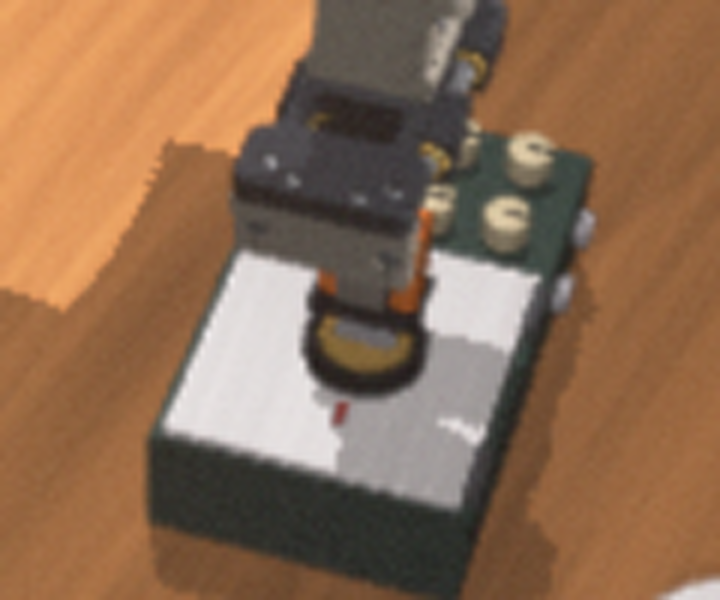

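The key is seated, with bottom contact at the predicted height. Now the clockwise turn.

Run:
```python
from h import *
S=np.array([.5865,.1612,.1045])
s=env.sense(); j0=s["joint_positions"]
print(np.round(j0,2))
q=solver.inverse_kinematics(S,R(UY+np.pi/2-1.75)); print(None if q is None else np.round(q,2))
if q is not None and np.abs(np.asarray(q)-j0).max()<2.2:
    env.movel(S,R(UY+np.pi/2),rate=.04)
    for a in [.15,.3,.5,.7,.9,1.1,1.3,1.45,1.55,1.6,1.64,1.68,1.71,1.74,1.77]:
        env.movel(S,R(UY+np.pi/2-a),rate=.04); s=st(a)
        if abs(s["moment"][2])>1.0 or np.linalg.norm(s["wrist_force"][:2])>25: print("stop");break
```

```text
[-0.52  0.53  0.26  1.81 -0.18  0.82  1.6 ]
[-0.83  0.61  0.69  1.83 -0.49  0.88  0.11]
0.15 t21.61 p [0.5864 0.1612 0.1043] F [-0.3 -0.2  0.5] M [-0.08 -0.07 -0.03] w0.0157 yaw1.619
0.3 t21.91 p [0.5864 0.1613 0.1043] F [ 0.2 -0.8 -1. ] M [ 0.01 -0.06  0.06] w0.0157 yaw1.471
0.5 t22.26 p [0.5864 0.1614 0.1044] F [ 0.7 -0.1 -2.3] M [ 0.11 -0.12  0.02] w0.0157 yaw1.272
0.7 t22.61 p [0.5865 0.1614 0.1044] F [ 1.1  1.1 -2.5] M [ 0.23 -0.16  0.05] w0.0157 yaw1.072
0.9 t22.96 p [0.5865 0.1615 0.1045] F [ 0.5  0.3 -3. ] M [ 0.3  -0.24  0.05] w0.0156 yaw0.872
1.1 t23.31 p [0.5866 0.1615 0.1045] F [ 1.6  2.5 -3.3] M [ 0.45 -0.36  0.05] w0.0158 yaw0.672
1.3 t23.66 p [0.5867 0.1615 0.1046] F [ 2.6  2.  -2.3] M [ 0.56 -0.54 -0.  ] w0.0162 yaw0.472
1.45 t23.96 p [0.5867 0.1615 0.1046] F [ 2.2  2.8 -3.5] M [ 0.67 -0.58 -0.04] w0.0159 yaw0.322
1.55 t24.21 p [0.5868 0.1615 0.1047] F [ 3.3  2.5 -3.3] M [ 0.74 -0.65  0.05] w0.0157 yaw0.222
1.6 t24.46 p [0.5868 0.1614 0.1047] F [ 3.   4.  -3.5] M [ 0.81 -0.78  0.07] w0.0158 yaw0.170
1.64 t24.71 p [0.5868 0.1614 0.1047] F [ 3.9  3.6 -3.3] M [ 0.86 -0.86  0.04] w0.0160 yaw0.129
1.68 t24.96 p [0.5868 0.1614 0.1047] F [ 3.4  3.4 -2.2] M [ 0.98 -0.92  0.04] w0.0160 yaw0.088
1.71 t25.21 p [0.5868 0.1614 0.1047] F [ 3.2  3.2 -3.3] M [ 0.89 -0.96  0.08] w0.0157 yaw0.058
1.74 t25.46 p [0.5869 0.1614 0.1047] F [ 3.3  4.2 -2.5] M [ 0.92 -0.97  0.18] w0.0153 yaw0.029
1.77 t25.71 p [0.5869 0.1614 0.1046] F [ 4.4  3.9 -4.4] M [ 0.91 -1.01  0.27] w0.0161 yaw-0.001
```

Run:
```python
from h import *
S=np.array([.5865,.1612,.1045])
for a in [1.80,1.83]:
    env.movel(S,R(UY+np.pi/2-a),rate=.04); s=st(a)
for a in [1.7,1.61]:
    env.movel(S,R(UY+np.pi/2-a),rate=.04); s=st(a)
im,d=viewer.read_camera("scene"); cv2.imwrite("pics/s6.png",cv2.resize(im[90:190,303:423,::-1],None,fx=6,fy=6,interpolation=cv2.INTER_CUBIC))
for z in [.108,.114,.13]:
    env.movel([S[0],S[1],z],R(UY+np.pi/2-1.61),rate=.06); st(z)
env.movel([S[0],S[1],.18],rate=.2)
im,d=viewer.read_camera("scene"); cv2.imwrite("pics/s7.png",cv2.resize(im[90:190,303:423,::-1],None,fx=6,fy=6,interpolation=cv2.INTER_CUBIC))
im,d=viewer.read_camera("top"); cv2.imwrite("pics/t7.png",im[:,:,::-1])
```

```text
1.8 t25.96 p [0.5869 0.1615 0.1046] F [ 4.2  3.1 -3.7] M [ 0.87 -1.05  0.39] w0.0155 yaw-0.030
1.83 t26.21 p [0.5869 0.1615 0.1047] F [ 4.   3.4 -3.6] M [ 0.82 -1.03  0.61] w0.0156 yaw-0.060
1.7 t26.49 p [0.5869 0.1606 0.1048] F [ 4.4  1.1 -2.5] M [ 0.43 -1.01 -0.  ] w0.0158 yaw0.064
1.61 t26.74 p [0.5863 0.1605 0.1045] F [ 2.3 -0.  -0.8] M [ 0.12 -0.47  0.03] w0.0159 yaw0.152
0.108 t27.04 p [0.5857 0.1608 0.1079] F [-0.3 -0.1 -0.7] M [-0.02  0.02  0.05] w0.0160 yaw0.155
0.114 t27.29 p [0.5864 0.1612 0.1144] F [-0.2 -0.2 -1.2] M [-0.07  0.05  0.01] w0.0156 yaw0.156
0.13 t27.71 p [0.5867 0.1613 0.1305] F [-0.5  0.4 -0.4] M [-0.1   0.06  0.02] w0.0157 yaw0.156
```

View pics/s7.png

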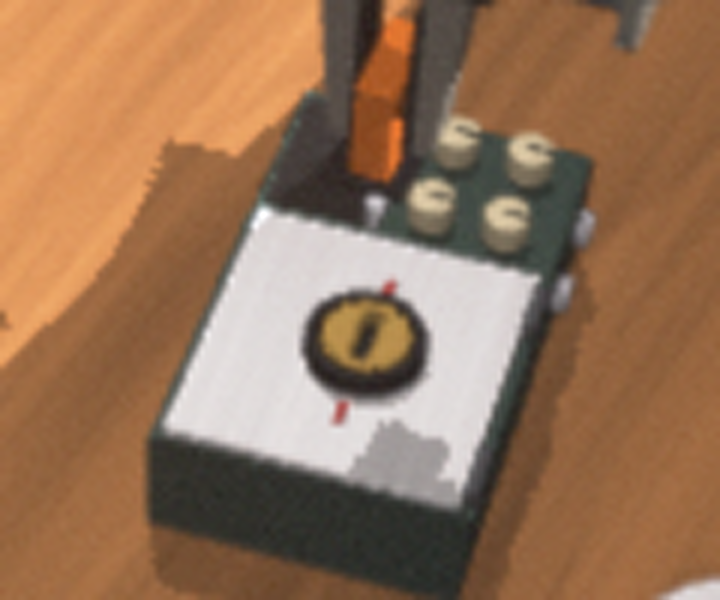

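View pics/t7.png

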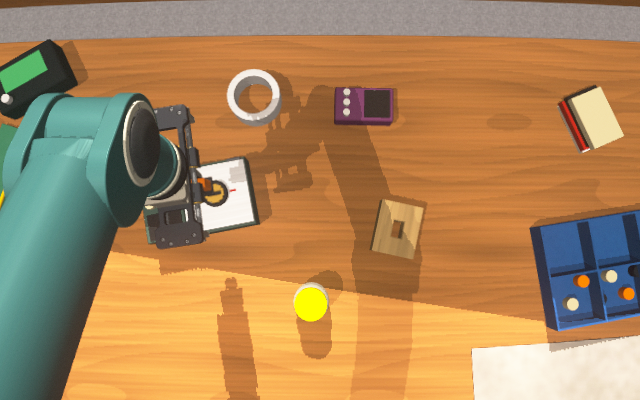

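The slot at crop (367,335) now lines up with both red marks, so the lock is turned. Next I'll bring the key back to the stand.

Run:
```python
from h import *
A=R(np.radians(77.5)); K=np.array([.522,-.183,0])
env.movel([.5865,.1612,.2],rate=.2)
env.reach(K+[0,0,.18],A); env.movel(K+[0,0,.105],A,rate=.12); env.pause(.2); st()
im,d=viewer.read_camera("scene"); np.save("pics/s8d.npy",d)
for n in ["key_tip","stand_pocket"]: print(n,[(np.round(x["at"],4).tolist(),round(x["score"],2)) for x in tip_of("scene",n)[:2]])
q=proj("scene",K+[0,0,.08])[0].astype(int)
cv2.imwrite("pics/s8.png",cv2.resize(im[q[1]-50:q[1]+50,q[0]-60:q[0]+60,::-1],None,fx=6,fy=6,interpolation=cv2.INTER_CUBIC))
W=cloud("scene",d); x,y,z=W[...,0],W[...,1],W[...,2]
near=(abs(x-.52)<.08)&(abs(y+.184)<.08)&(z>.035)&(z<.044); print(cv2.minAreaRect(W[near][:,:2].astype(np.float32)))
```

```text
t30.94 p [ 0.5226 -0.1831  0.1058] F [ 0.1  0.  -0.7] M [-0.01 -0.03  0.  ] w0.0158 yaw1.353
key_tip [([0.521, -0.1846, 0.0646], 0.8)]
stand_pocket [([0.5206, -0.1862, 0.0372], 0.62)]
((0.5224126577377319, -0.18164858222007751), (0.08186788111925125, 0.10175374150276184), 77.75614929199219)
```

View pics/s8.png

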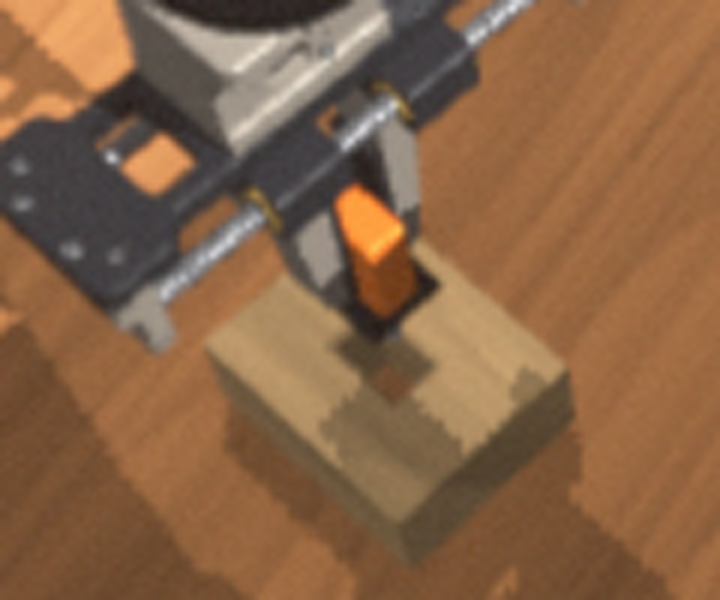

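The key (385,270) is upright over the pocket (385,365), so I'll lower it with a force watch.

Run:
```python
from h import *
A=R(np.radians(77.5)); K=np.array([.522,-.183,0])
for z in [.085,.075,.065,.058,.055,.0535,.0525,.0515,.051]:
    env.movel(K+[0,0,z],A,rate=.06); s=st(z)
    if s["wrist_force"][2]>6: break
if s["ee_pos"][2]<.055:
    effector.release(); env.pause(.1); st("rel")
    env.movel(K+[0,0,.18],A,rate=.12)
    im,d=viewer.read_camera("scene"); q=proj("scene",K+[0,0,.06])[0].astype(int)
    cv2.imwrite("pics/s9.png",cv2.resize(im[q[1]-50:q[1]+50,q[0]-60:q[0]+60,::-1],None,fx=6,fy=6,interpolation=cv2.INTER_CUBIC))
    W=cloud("scene",d); x,y,z=W[...,0],W[...,1],W[...,2]
    m=(abs(x-.52)<.04)&(abs(y+.184)<.04)&(z>.075)&(z<.1)
    print("handle top",m.sum(),cv2.minAreaRect(W[m][:,:2].astype(np.float32)),np.percentile(z[m],[50,90]))
    print([(np.round(x["at"],4).tolist(),round(x["score"],2)) for x in tip_of("scene","key_tip")[:2]])
```

```text
0.085 t31.57 p [ 0.5216 -0.183   0.0844] F [ 0.4 -0.5 -1.1] M [ 0.03  0.   -0.  ] w0.0156 yaw1.352
0.075 t31.89 p [ 0.5217 -0.1829  0.0745] F [-0.3 -0.4 -0.2] M [-0.02 -0.02 -0.01] w0.0158 yaw1.353
0.065 t32.21 p [ 0.5216 -0.1829  0.0645] F [ 1.  -0.3 -0.4] M [0.02 0.01 0.06] w0.0154 yaw1.353
0.058 t32.48 p [ 0.5217 -0.1829  0.0576] F [ 0.1  0.4 -1.3] M [-0.01 -0.03  0.01] w0.0155 yaw1.353
0.055 t32.73 p [ 0.5219 -0.183   0.0549] F [ 0.5 -0.1  0.3] M [-0.06 -0.02 -0.04] w0.0157 yaw1.353
0.0535 t32.98 p [ 0.522  -0.183   0.0535] F [ 0.5 -0.7 -1.4] M [-0.01 -0.05  0.03] w0.0159 yaw1.353
0.0525 t33.23 p [ 0.5219 -0.183   0.0525] F [-0.1  0.  -1. ] M [ 0.02 -0.03  0.  ] w0.0156 yaw1.353
0.0515 t33.48 p [ 0.5222 -0.1831  0.052 ] F [-1.7  0.1  4.7] M [ 0.12  0.42 -0.01] w0.0159 yaw1.353
0.051 t33.73 p [ 0.5222 -0.1831  0.052 ] F [-3.3  1.6 10. ] M [ 0.27  0.74 -0.04] w0.0156 yaw1.353
rel t35.01 p [ 0.522 -0.183  0.051] F [ 0.4 -0.  -0.1] M [-0.    0.01 -0.01] w0.0920 yaw1.353
handle top 188 ((0.5228458642959595, -0.18270474672317505), (0.01617579162120819, 0.04036712273955345), 79.13873291015625) [0.08761369 0.08980143]
[([0.5191, -0.1842, 0.0112], 0.68)]
```

View pics/s9.png

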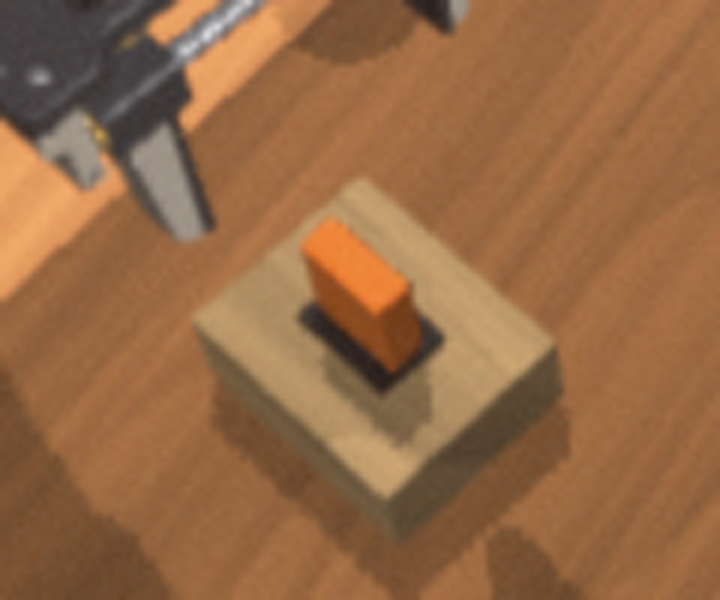

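The key is upright with its flange flat on the stand. I'll move clear and take a final top view.

Run:
```python
from h import *
env.movel([.47,-.25,.30],rate=.2); env.pause(.3); st()
im,d=viewer.read_camera("top"); cv2.imwrite("pics/t10.png",im[:,:,::-1])
for n in ["tape","jar","small_pedal","cam_slot"]: print(n,[(np.round(x["at"],4).tolist(),round(x["score"],2)) for x in tip_of("top",n)[:1]])
q=proj("top",[.5865,.161,.07])[0].astype(int)
cv2.imwrite("pics/t10c.png",cv2.resize(im[q[1]-45:q[1]+45,q[0]-60:q[0]+60,::-1],None,fx=6,fy=6,interpolation=cv2.INTER_CUBIC))
```

```text
t37.52 p [ 0.47   -0.2494  0.2993] F [ 0.   0.  -0.8] M [0.02 0.   0.  ] w0.0917 yaw1.353
tape [([0.7856, 0.0946, -0.0021], 0.56)]
jar [([0.3848, -0.0213, -0.001], 0.65)]
small_pedal [([0.7661, -0.1197, -0.0003], 0.9)]
cam_slot [([0.5896, 0.1648, 0.0716], 0.69)]
```

View pics/t10c.png

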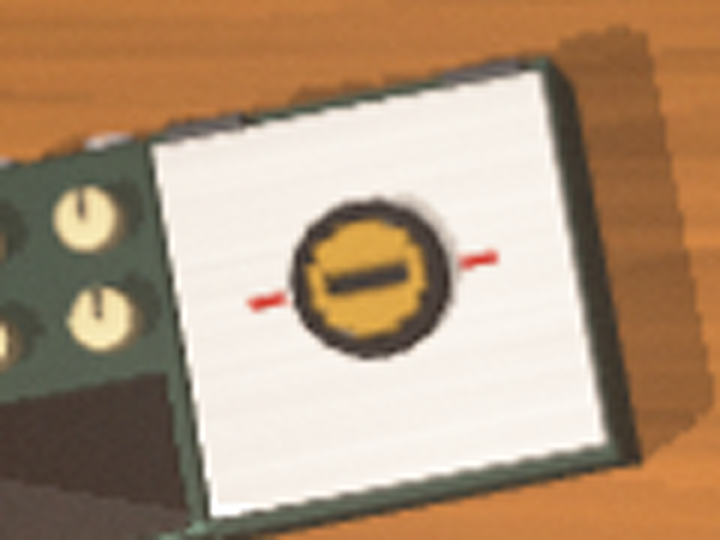

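View pics/t10.png

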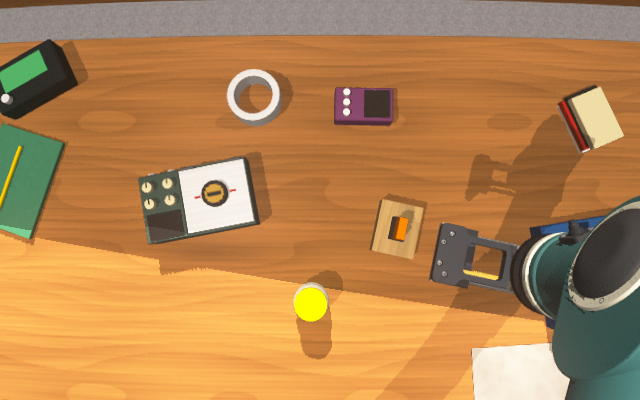

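The slot, from (328,285) to (408,270), is in line with the red marks. The lid is flat, the key is in its stand, and the tape, jar and pedal sit at the same pixels as at the start.

Run:
```python
from h import *
print(workorder.finish_job()); st()
```

```text
the job is handed in; nothing more can be done
None
the job is handed in; nothing more can be done
```

I handed the job in at about 37.5 s of the 58 s limit: the lid is shut, the lock is turned to its stop, and the key is back in its stand. `finish_job` reports no verdict.

- **Lid:** I pushed it shut along its arc with closed fingers. It ended flat, with the fingertips at 61 mm and about 13 N of contact force.
- **Lock:** The blade went in to the bottom of the slot. I turned it clockwise until the moment rose to about 0.6 N m at the stop, then backed off within the play and pulled the key out. In the last picture the slot is at about 10.6° and the red marks at about 10.3°.
- **Key:** It is upright and fully down, with its handle top at about 88 mm (87 expected). It lies within about 0.03 rad of the stand's x, and the gripper is open and clear.
- **Bystanders:** The tape, jar and small pedal appear where they were at the start. The network positions moved by up to 4–5 mm between looks, about its stated accuracy, and the pixels show no shift.
- **Missed detections:** In a few pictures the networks missed the key or reported it in the wrong place, so I relied on the depth data and the pictures there. No check failed.

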